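Height-check a die under the shrinking bridges

TASK

Take the brass-topped die off the sloping rack and lay it flat on the infeed bed of the height gauge, between its rails and lengthwise to the row of bridges. Push it under the tall grey head and through the shrinking bridges until the low red bridge stops it; then throw the red lever fully over, away from the robot, to take the reading, leaving the die against the red bridge. Do not drop the die onto the bed, and leave the blue-topped die and the bottle, tin, tools, mug and steel block alone.

Things in the scene. Friction and masses are not known exactly. Their poses are not given: they have to be found in the camera images.
- die_mid (a point): Centre of the loose die to check (0.3-0.5 kg), half-way up, 13 mm above its underside. An inverted T: dark foot 120 x 70 x 10 mm; on it, along its whole length, a brass bar 24 mm wide and 16 mm high, to be gripped across. y along the length, x across, z out of the top. Starts lengthwise up the rack's 30 degree slope, low end on the lip; both ends alike.
- spare_mid (a point): The same point of a second die of the same shape with a blue bar, in the other slot of the rack (slots about 110 mm apart), to be left alone. Which die is in which slot varies.
- rack_mid (a point): Middle of the fixed rack's sloping top, 55 mm above the table. Rack 130 mm deep (y), 230 mm wide (x). The top rises at 30 degrees towards its -y, away from the gauge, so its face looks up and towards the gauge; a 10 mm lip at the low end. This frame is level, z up.
- infeed (a point): Centre of the fixed gauge's infeed, on its flat bed (bed top 12 mm above the table). Dies travel along +y; x points away from the robot, z up. Bed 150 mm wide; infeed open above, from 110 mm before to 80 mm after this point. Side rails 8 mm high, 85 mm apart here, narrowing to 77 mm at the mouth.
- mouth (a point): Entrance of the first (green) bridge, on the bed, 80 mm along +y from infeed; same axes. Green bridge: headroom 36 mm, y 0-20 mm; yellow: 31 mm, y 40-60 mm; both 124 mm wide. They carry a tall grey head over y 0-60 mm, up to 212 mm above the table: an upright gripper cannot come near the entrance, one leaning back towards -y can.
- stop (a point): Entrance face of the third (red) bridge, on the bed, 115 mm along +y from mouth; same axes. Headroom 15 mm: the die's foot passes, its 26 mm high bar does not, so the die stops with its centre 60 mm before this face and its rear end 5 mm outside the mouth. Red bridge 18 mm thick, its top 29 mm above the bed.
- lever_tip (a point): Tip of the red toggle lever, an 80 mm stick on a block on the gauge's bed, 83 mm along +y beyond the red bridge's face. It swings in the gauge's x-z plane.
- lever (a joint): Lever angle, rad: 0 to 0.1 at the start, leaning 0.5 rad towards the robot (gauge -x); 1.0 is fully over, away from the robot (+x). Light friction; stays where it is left.
Things that resemble listed ones, but are neither listed nor needed, are in the scene too. What is shaped like the part that bears die_mid but orange or turquoise is not meant.

How it is judged:
On the way, in this order (a step that is already met when the one before it is completed fails the run):
1. the die is lifted off the rack (contact force between die and rack below 0.05 N and distance of die_mid from where it was at the start of the episode above 0.05 m), for 0.2 s.
2. the die lies flat and lengthwise on the infeed bed, between the rails (angle between die_mid's own z axis and vertical below 0.06 rad and z of die_mid in the frame of stop between 0.009 and 0.017 m and angle between the y axis of die_mid and the y axis of stop, either way round below 0.1 rad and y of die_mid in the frame of mouth between -0.145 and -0.03 m and x of die_mid in the frame of mouth between -0.012 and 0.012 m), for 0.2 s.
3. the die is pushed through until the red bridge stops it (angle between die_mid's own z axis and vertical below 0.06 rad and z of die_mid in the frame of stop between 0.009 and 0.017 m and angle between the y axis of die_mid and the y axis of stop, either way round below 0.1 rad and y of die_mid in the frame of stop between -0.065 and -0.055 m and x of die_mid in the frame of stop between -0.008 and 0.008 m), for 0.2 s.
4. the lever is thrown fully over (value of joint lever above 0.85 rad), for 0.2 s.
At the end, for the whole second after the job is handed in: The brass die lies flat at rest on the gauge's bed, lengthwise (within 0.1 rad), its bar within 5 mm of the red bridge that stopped it, and the lever stands beyond 0.85 rad (all of step 3 and value of joint lever above 0.85 rad and linear speed of die below 0.02 m/s); the robot touches nothing.
It fails at once if the blue die is shifted by more than 15 mm (distance of spare_mid from where it was at the start of the episode above 0.015 m).
It fails at once if the die is dropped onto the bed from more than 15 mm (horizontal distance between die_mid and infeed below 0.1 m and z of die_mid in the frame of stop above 0.028 m and contact force between die and anything else below 0.02 N).
It fails at once if another thing on the bench (bottle, tin, tools, mug, steel block) is shifted by more than 30 mm (distance of any of oil, tin, wrench, brush, hammer, mug, steelblock from where it was at the start of the episode above 0.03 m).
It also fails if it takes over 69 s, if anything falls off the work surface, if the arm or the gripper's body presses on something with over 40 N, if the wrist force passes 120 N, or if a joint passes its speed limit or range.

ROBOT

A 7-joint arm with a two-finger parallel gripper is mounted at the origin on the work surface. World frame = base frame: x ahead of the robot, y to its left, z up, the work surface at z = 0. Lengths are in m, angles in rad, forces in N, time in s.
With the tool pointing down it reaches from about 0.425 to 0.925 m from the base axis. Payload 6.8 kg.
Tool frame: the origin (TCP) lies on the centre line of the jaws, within the pads' length; the fingertips stand 14 mm ahead of it and the grasp point (between the pads) lies 5 mm behind it (r.nose_length is the distance from the TCP to the fingertips, in m); z points along the fingers, y is the direction in which the jaws open and shut (so a half turn about z gives the same grasp; the last joint's range is limited). The gripper opens to 85 mm and grips with 20 to 120 N. Pads are 22 mm wide; open, the fingers measure 114 mm over their backs; the gripper's body (76 mm by 85 mm) begins 54 mm behind the grasp point. The pads swing forward as they close: fully open they stand 13 mm farther back than shut.
Start: joints at [1.04, 0.477, 0.022, 1.555, -0.011, 1.109, -0.083], TCP at [0.277, -0.616, 0.245] pointing down, gripper open.
Joint ranges: [-2.96, 2.96], [-0.34, 2.1], [-1.41, 1.46], [0.24, 2.44], [-1.37, 4.51], [0.17, 1.92], [-2.96, 2.96]. Speed limits (rad/s): [2.39, 2.39, 3.14, 3.14, 3.14, 3.14, 3.14].

INTERFACE

Orientations are given as a rotation vector (axis times angle).
In Python, from bench import r, imaging, look_for, outline_of gives the robot as it stands. The module is installed in compiled form; this text tells all that it offers.
- The arm moves only by the tool carry_out, never from a script. Its arguments are lists of equal length, an entry for each row: "offset": the shift along the tool's x, y, z as a fraction of full scale, a list of three; "turn": the turn, a rotation vector about the tool's x, y, z as a fraction of full scale, a list of three. A call has 1 to 8 rows; each row is the pose to reach, as a shift and turn from the pose commanded when the call began, along the tool's axes at that moment; what a row does not reach only later rows make up. Full scale, the value 1, is 0.5 m for a shift and 1.5 rad for a turn. A row lasts 1/10 s, in which the tool goes at most 50 mm and 8.59 degrees, less where a joint would pass 70% of its speed; a pose out of reach is approached as far as the arm can. A call with a number of a shift or a turn outside -1 to 1 is refused whole. A call with a gripper value outside its range is refused whole. "hand" is the closure, from 0 (fully open) to 1 (shut), set as the call begins (left out, the last holds). The fingers move at their own pace and stop on an object; "force" is the grip in N (left out, the last holds). Time passes only in rows, so rows that repeat a pose let the fingers close. It gives the time, the measured TCP pose, the force and the opening at its end, in the units of the state.
- r.get_obs(): the state, without advancing time (a new reading comes with each control period).
- imaging.grab_frame(name): name is "side" or "top"; returns a dict with "pixels" (480x640x3 uint8, red, green, blue), "fx", "fy", "cx", "cy" (pixels), "R" (3x3) and "t" (3): a world point X has camera coordinates R X + t. Camera axes: x right, y down, z forward; pixel columns grow to the right and rows downward; lengths in m; the calibration is good to about 2 mm. A picture is of the moment at which its call begins. There is no depth.
- r.hand_in(): hands the job in, once; it reports no verdict.
Trained networks look in the newest picture that a camera, given by its name, has taken for a name from the list of things; names that differ only in an ending like _2 or _b are one class to them, and where a whole thing is asked for, a point or a joint stands for the part that bears it (a point fixed in the world has none). Each returns a list of dicts, best first, with "score" (0 to 1); they miss things now and then, are a little off and sometimes report something else, mostly with a low value. They report only what shows in the picture. A call takes as long as a camera call. They do not tell look-alikes from the thing itself.
- look_for(query, camera): "xyz" ([x, y, z] in m, in the coordinates of the camera as it stood for that picture, good to about 4 mm: the middle of the surface that is visible of it).
- outline_of(query, camera): "region" (480x640 bool, what is visible of it).
The state is a dict: "clock": time; "joints": joint angles; "qvel": joint speeds; "tau": joint torques, N m; "tcp_pos": TCP position; "orientation": TCP orientation; "contact_force": force on the tool from outside, world axes, zero at the start; "moment": the same for the moment, N m; "grip_width": finger opening in m.
Only numpy, scipy, OpenCV 4.12 (cv2) and the standard library are available. Lean on these libraries where they do the work, as an engineer would, in place of code of your own. Each camera call takes 0.05 s, during which the arm holds its last target. There are 200 camera calls.

## Working session

There is one attempt and no reset: what is moved stays moved. The work goes in short steps, Python scripts to look and compute and a tool call to move; the robot and the scene stay as the last step left them, time stands still between calls to the robot, and variables do not carry over. Pictures are saved under pics/ and viewed, about 8 in all and at most 12, crops included, and the job is handed in when it is done.

Besides the shell and the picture viewer there is one more tool, called after "Request:" in YAML: its name, and indented under it one key for each argument. carry_out: Moves the arm, as the interface text tells. Shift numbers are shares of 0.5 m and turn numbers shares of 1.5 rad, none past 1 either way. Its arguments: {"type":"object","properties":{"offset":{"type":"array","items":{"type":"array","items":{"type":"number","minimum":-1,"maximum":1}}},"turn":{"type":"array","items":{"type":"array","items":{"type":"number","minimum":-1,"maximum":1}}},"hand":{"type":"number"},"force":{"type":"number"}},"required":["offset","turn"]}

```bash
mkdir -p pics; ls
cat > h.py <<'E'
import numpy as np, cv2
from bench import r, imaging, look_for, outline_of
from scipy.spatial.transform import Rotation as Ro
def snap(cam,fn=None):
    f=imaging.grab_frame(cam)
    if fn: cv2.imwrite('pics/'+fn,f['pixels'][:,:,::-1])
    return f
def c2w(f,p): return np.array(f['R']).T@(np.array(p)-np.array(f['t']))
def pix2w(f,u,v,z):
    d=np.array(f['R']).T@np.array([(u-f['cx'])/f['fx'],(v-f['cy'])/f['fy'],1]); c=c2w(f,[0,0,0])
    return c+d*(z-c[2])/d[2]
def proj(f,X):
    p=np.array(f['R'])@np.array(X)+np.array(f['t']); return np.array([f['fx']*p[0]/p[2]+f['cx'],f['fy']*p[1]/p[2]+f['cy']])
E
python3 - <<'E'
from h import *
np.set_printoptions(precision=4,suppress=True)
o=r.get_obs();print(o)
for c in ('top','side'):
    f=snap(c,c+'0.png');print(c,c2w(f,[0,0,0]),f['fx'],np.array(f['R']))
    for q in ['die_mid','spare_mid','rack_mid','infeed','mouth','stop','lever_tip']:
        try:
            for d in look_for(q,c)[:4]: print(q,round(d['score'],2),c2w(f,d['xyz']),proj(f,c2w(f,d['xyz'])))
        except Exception as e: print(q,e)
E
```

```text
pics
{'clock': 0.0, 'joints': array([ 1.0399,  0.4778,  0.0223,  1.5564, -0.0115,  1.1093, -0.0831]), 'qvel': array([-0.0008,  0.0006,  0.0002, -0.0015,  0.0007,  0.0002, -0.0001]), 'tau': array([ -0.001 , -59.6453,   1.6077, -28.1203,   0.0124,   0.0094,
         0.    ]), 'tcp_pos': array([ 0.2767, -0.6151,  0.2443]), 'orientation': array([-3.0699, -0.6588,  0.0008]), 'contact_force': array([ 0.4503, -0.2939, -0.226 ]), 'moment': array([ 0.0022,  0.0072, -0.026 ]), 'grip_width': 0.08587292033430279}
top [ 0.1975 -0.0097  1.0618] 522.0573954621474 [[ 0.0283 -0.9996 -0.0013]
 [-0.9782 -0.0274 -0.2061]
 [ 0.2059  0.0071 -0.9785]]
die_mid 0.94 [ 0.1956 -0.3621  0.0269] [491.828 360.52 ]
die_mid 0.78 [ 0.5875 -0.1513  0.0284] [382.6969 165.4533]
die_mid 0.56 [ 0.5557 -0.3176  0.0676] [468.5612 175.7758]
spare_mid 0.84 [ 0.4588 -0.3364  0.066 ] [479.6467 223.2329]
spare_mid 0.61 [0.5407 0.3411 0.1125] [132.0488 166.3123]
rack_mid 0.91 [ 0.5145 -0.3564  0.0685] [489.0259 195.9188]
infeed 0.79 [0.5493 0.1512 0.0128] [238.0742 181.5169]
mouth 0.96 [0.5527 0.1539 0.0133] [236.8534 179.8202]

[... 343 characters left out ...]
38 188.3038]
die_mid 0.65 [ 0.582  -0.1453  0.0286] [274.2973 192.3385]
die_mid 0.32 [ 0.4515 -0.3307  0.0647] [361.3363 148.1144]
spare_mid 0.75 [ 0.4512 -0.3296  0.0624] [361.2129 149.2216]
spare_mid 0.71 [0.5483 0.204  0.0207] [196.7419 320.9221]
rack_mid 0.8 [ 0.5115 -0.3411  0.0615] [339.555  139.8691]
infeed 0.78 [0.5461 0.2011 0.0203] [198.6935 320.2386]
mouth 0.73 [ 0.5571 -0.3146  0.0657] [317.3894 139.5504]
mouth 0.72 [0.5505 0.2043 0.0188] [195.8331 321.1855]
mouth 0.66 [ 0.4523 -0.3288  0.0626] [360.6643 149.1997]
stop 0.77 [0.5506 0.208  0.0207] [194.4115 322.1349]
lever_tip 0.84 [0.5416 0.3471 0.1162] [133.2985 361.9325]
lever_tip 0.57 [0.5432 0.2043 0.0196] [199.0718 322.4366]
```

View pics/top0.png

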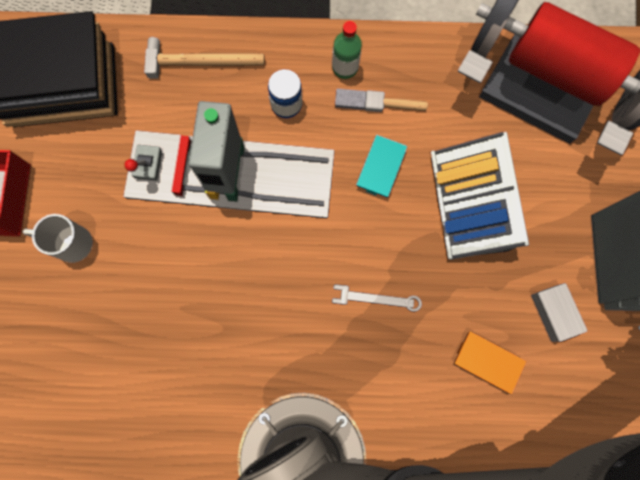

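View pics/side0.png

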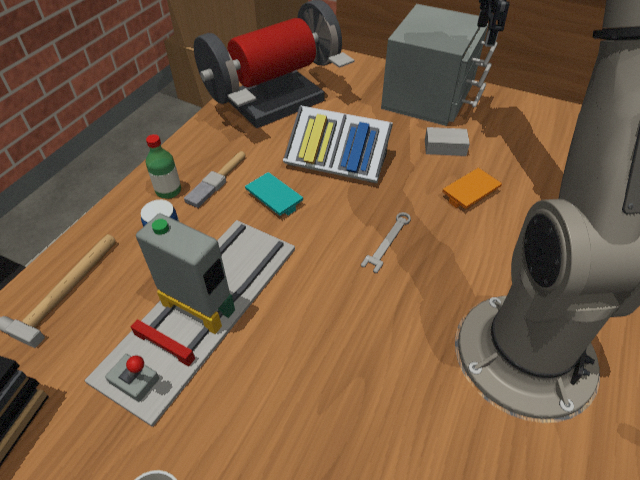

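The top view shows the brass die in the rack's far slot at about (470,172) and the blue one at (478,222). The gauge bed runs from (333,148)/(328,215) to (130,135), with the head at (215,145), the red bridge at (180,165) and the lever ball at (131,165). The side view agrees: brass (318,140), blue (361,149), lever ball (134,364). Next I'll zoom in for precise points.

Run:
```python
import cv2,numpy as np
t=cv2.imread('pics/top0.png');s=cv2.imread('pics/side0.png')
def c(im,x,y,w,h,W=400,H=300): return cv2.resize(im[y:y+h,x:x+w],(W,H),interpolation=cv2.INTER_CUBIC)
a=np.hstack([c(t,120,90,220,132,400,240),c(t,420,125,120,72*2,400,300)[:240]*0+c(t,425,125,120,72,400,240)])
top=np.hstack([c(t,120,85,220,165,400,300),c(t,420,125,120,90+0,400,300)])
top=np.hstack([c(t,120,85,220,165),c(t,416,128,180,135)])
bot=np.hstack([c(s,85,210,220,165),c(s,270,95,140,105)])
cv2.imwrite('pics/m1.png',np.vstack([top,bot]))
```

```text
(no output)
```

View pics/m1.png

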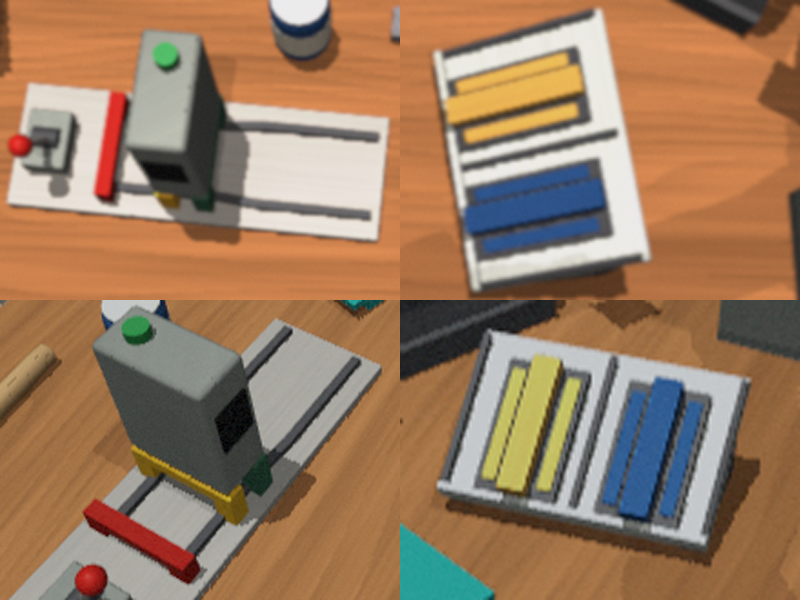

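The zoomed view confirms the brass die in the far slot, with the bar along the slope. I'll fit poses from the corner pixels seen in both cameras.

```bash
cat > fit.py <<'E'
from h import *
from scipy.optimize import least_squares
np.set_printoptions(precision=4,suppress=True)
T,S=snap('top'),snap('side')
ct=lambda x,y:(120+x*.55,85+y*.55); cs=lambda x,y:(85+x*.55,210+(y-300)*.55)
rt=lambda x,y:(416+(x-400)*.45,128+y*.45); rs=lambda x,y:(270+(x-400)*.35,95+(y-300)*.35)
# gauge: frame infeed at bed top, local points
G=[(T,(.075,-.11,0),ct(388,118)),(T,(-.075,-.11,0),ct(378,239)),(T,(.062,.195,.029),ct(110,93)),(T,(.062,.213,.029) if 0 else (-.062,.195,.029),ct(113,199)),
   (S,(.075,-.11,0),cs(278,320)),(S,(-.075,-.11,0),cs(381,366)),(S,(-.062,.195,.029),cs(199,566)),(S,(.062,.195,.029),cs(98,502))]
G[2]=(T,(.062,.195,.029),ct(126,95))
def gp(p,l): return np.array([p[0],p[1],.012])+Ro.from_euler('z',p[2]).apply(l)
f=lambda p:np.concatenate([proj(c,gp(p,l))-np.array(u) for c,l,u in G])
s=least_squares(f,[.55,.05,0],loss='soft_l1');print('infeed',s.x);print(f(s.x).reshape(-1,2))
print('mouth',gp(s.x,(0,.08,0)),'stop',gp(s.x,(0,.195,0)),'lever base',gp(s.x,(0,.278,0)))
# die: R = Rz(yaw) Rx(-30deg): rises towards -y
b=[(.012,-.06,.013),(-.012,-.06,.013),(.012,.06,.013),(-.012,.06,.013)]
D=[(T,b[2],rt(445,98)),(T,b[0],rt(580,66)),(T,b[1],rt(584,94)),(T,b[3],rt(450,124)),
   (S,b[0],rs(533,355)),(S,b[1],rs(561,358)),(S,b[2],rs(496,486)),(S,b[3],rs(524,491))]
Rd=lambda y:Ro.from_euler('z',y)*Ro.from_euler('x',-np.pi/6)
g=lambda p:np.concatenate([proj(c,p[:3]+Rd(p[3]).apply(l))-np.array(u) for c,l,u in D])
d=least_squares(g,[.555,-.31,.07,.1],loss='soft_l1');print('die',d.x);print(g(d.x).reshape(-1,2))
np.savez('fit.npz',g=s.x,d=d.x)
E
python3 fit.py; python3 -c "
from h import *
print(Ro.from_rotvec(r.get_obs()['orientation']).as_matrix().round(3), r.nose_length)"
```

```text
infeed [ 0.5572  0.0658 -0.0621]
[[ 0.1717  0.3208]
 [-0.1457  1.4852]
 [-1.2194  1.1651]
 [-2.4431  0.6941]
 [-2.271  -1.2686]
 [ 0.3917 -0.9976]
 [-0.4816 -5.2451]
 [-0.4555 -0.8613]]
mouth [0.5621 0.1456 0.012 ] stop [0.5692 0.2604 0.012 ] lever base [0.5744 0.3432 0.012 ]
die [ 0.5647 -0.3203  0.0585  0.124 ]
[[ 0.4421  1.1732]
 [-0.181   0.2704]
 [ 0.1146 -0.7042]
 [-0.1003  0.552 ]
 [ 0.3033 -0.5818]
 [ 0.0701  0.2229]
 [-0.8857 -0.1891]
 [-1.0114  0.1541]]
[[ 0.912  0.41   0.   ]
 [ 0.41  -0.912 -0.   ]
 [ 0.     0.    -1.   ]] 0.014
```

```bash
cat >> fit.py <<'E'
print('--- refit')
G2=[G[i] for i in (0,1,2,3,4,5,7)]
f2=lambda p:np.concatenate([proj(c,gp(p,l))-np.array(u) for c,l,u in G2+[(T,(.075,p[3],0),ct(27,83)),(T,(-.075,p[3],0),ct(8,203))]])
s=least_squares(f2,[.55,.05,0,.3],loss='soft_l1');print('infeed',s.x);print(f2(s.x).reshape(-1,2))
p=s.x
np.savez('fit.npz',g=p[:3],d=d.x)
print('mouth',gp(p,(0,.08,0)),'stop',gp(p,(0,.195,0)),'lever base',gp(p,(0,.278,0)))
out=[]
for c,(x,y,w,h) in ((T,(120,85,220,165)),(S,(85,210,220,165)),(T,(416,128,180,135)),(S,(270,95,140,105))):
    k=400/w; im=cv2.resize(c['pixels'][y:y+h,x:x+w,::-1],(400,300),interpolation=cv2.INTER_CUBIC)
    P=lambda X:tuple(int(v) for v in (proj(c,X)-[x,y])*k)
    def line(pts,col):
        for a,b2 in zip(pts,pts[1:]+pts[:1]): cv2.line(im,P(a),P(b2),col,1)
    line([gp(p,(a,q,0)) for a,q in ((.075,-.11),(-.075,-.11),(-.075,p[3]),(.075,p[3]))],(255,0,0))
    line([gp(p,(a,q,.029)) for a,q in ((.062,.195),(-.062,.195),(-.062,.213),(.062,.213))],(0,255,0))
    line([gp(p,(a,q,.036)) for a,q in ((.062,.08),(-.062,.08),(-.062,.14),(.062,.14))],(255,255,0))
    line([gp(p,(a,q,.008)) for a,q in ((.0425,-.1),(.0425,.0),(-.0425,.0),(-.0425,-.1))],(255,0,255))
    for z in (-.003,.013):
      w2=.035 if z<0 else .012
      line([d.x[:3]+Rd(d.x[3]).apply((a*w2,q*.06,z)) for a,q in ((1,1),(1,-1),(-1,-1),(-1,1))],(255,0,255))
    out.append(im)
cv2.imwrite('pics/m2.png',np.vstack([np.hstack([out[0],out[2]]),np.hstack([out[1],out[3]])]))
E
python3 fit.py | sed -n '/refit/,$p'
```

```text
--- refit
infeed [ 0.5582  0.065  -0.0717  0.3197]
[[ 0.8189  0.3746]
 [-0.1757  1.4782]
 [-0.4198 -0.1015]
 [-2.2015 -0.6868]
 [-1.8975 -1.6734]
 [ 0.372  -0.979 ]
 [-1.2111 -2.0986]
 [ 0.6537  0.9739]
 [-0.92    1.5236]]
mouth [0.5639 0.1448 0.012 ] stop [0.5722 0.2595 0.012 ] lever base [0.5781 0.3423 0.012 ]
```

View pics/m2.png

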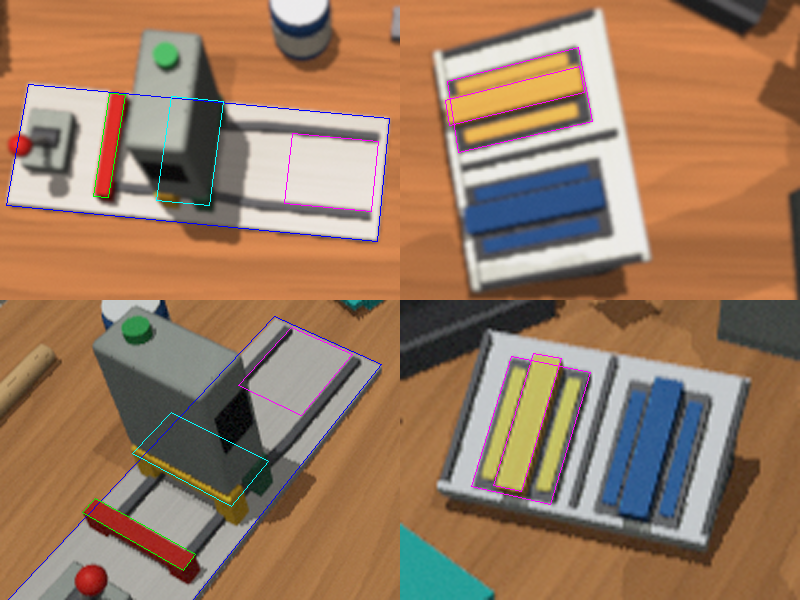

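The overlay matches the bed, red bridge, and the die's foot and bar to about 1–3 px. Next is a helper that turns world targets into move numbers.

```bash
cat >> h.py <<'E'
np.set_printoptions(precision=4,suppress=True)
_z=np.load('fit.npz'); gp_=_z['g']; d_=_z['d']
RG=Ro.from_euler('z',gp_[2]); INF=np.array([gp_[0],gp_[1],.012])
def G(x,y,z): return INF+RG.apply([x,y+.08,z])       # mouth-frame -> world
RD=Ro.from_euler('z',d_[3])*Ro.from_euler('x',-np.pi/6)
def D(x,y,z): return d_[:3]+RD.apply([x,y,z])
FLIP=Ro.from_matrix([[0,1,0],[1,0,0],[0,0,-1]])      # tool y=x, tool x=y, z down
def lean(th): return RG*Ro.from_euler('x',th)*FLIP    # th>0: tool points down and +y
def mv(*targets):
    o=r.get_obs(); R0=Ro.from_rotvec(o['orientation']); p0=o['tcp_pos']
    print('t',o['clock'],'tcp',p0,'w',o['grip_width'],'F',o['contact_force'],'q',o['joints'])
    for p,R in targets:
        print('off',R0.inv().apply(p-p0)/.5,'turn',(R0.inv()*R).as_rotvec()/1.5,' to',p)
E
python3 - <<'E'
from h import *
mv((D(0,0,.13),RD*FLIP),(D(0,0,.014),RD*FLIP))
print((RD*FLIP).as_matrix(), G(0,-.115,0))
E
```

```text
t 1.0 tcp [ 0.2769 -0.6156  0.2453] w 0.08520444856190522 F [ 0.3886 -0.4471  0.5639] q [ 1.0399  0.477   0.0224  1.5554 -0.0115  1.1093 -0.0831]
off [ 0.8053 -0.4268  0.1484] turn [-0.2217 -0.3002 -0.8275]  to [ 0.5566 -0.2558  0.1711]
off [ 0.7712 -0.3159  0.3494] turn [-0.2217 -0.3002 -0.8275]  to [ 0.5638 -0.3134  0.0706]
[[-0.1071  0.9923  0.0619]
 [ 0.8594  0.1237 -0.4962]
 [-0.5     0.     -0.866 ]] [0.5557 0.0301 0.012 ]
```

Request:
carry_out:
  offset:
    - [0.8, -0.42, 0.02]
    - [0.8, -0.42, 0.02]
    - [0.8, -0.42, 0.02]
    - [0.8, -0.42, 0.02]
    - [0.8, -0.42, 0.02]
    - [0.8, -0.42, 0.02]
    - [0.8, -0.42, 0.02]
    - [0.8, -0.42, 0.02]
  turn:
    - [-0.2217, -0.3002, -0.8275]
    - [-0.2217, -0.3002, -0.8275]
    - [-0.2217, -0.3002, -0.8275]
    - [-0.2217, -0.3002, -0.8275]
    - [-0.2217, -0.3002, -0.8275]
    - [-0.2217, -0.3002, -0.8275]
    - [-0.2217, -0.3002, -0.8275]
    - [-0.2217, -0.3002, -0.8275]
  hand: 0.3
  force: 60

```text
clock: 1.8
tcp_pos: [0.5251, -0.2988, 0.2371]
orientation: [1.974, 1.921, -0.436]
contact_force: [-0.2, 0.1, -0.2]
grip_width: 0.0597
```

Run:
```python
from h import *
mv((D(0,0,.10),RD*FLIP),(D(0,0,.014),RD*FLIP))
```

```text
t 1.8 tcp [ 0.5251 -0.2988  0.2371] w 0.059693752766503815 F [-0.245   0.0906 -0.1951] q [ 0.3507  0.3148 -0.2078  1.9098  0.6706  0.9359 -0.2817]
off [0.1355 0.0591 0.14  ] turn [-0.0241 -0.0341 -0.0947]  to [ 0.5585 -0.2707  0.1451]
off [0.1272 0.0659 0.3116] turn [-0.0241 -0.0341 -0.0947]  to [ 0.5638 -0.3134  0.0706]
```

Request:
carry_out:
  offset:
    - [0.13, 0.06, 0.13]
    - [0.13, 0.06, 0.13]
    - [0.13, 0.06, 0.13]
    - [0.13, 0.06, 0.13]
    - [0.13, 0.06, 0.13]
  turn:
    - [-0.0241, -0.0341, -0.0947]
    - [-0.0241, -0.0341, -0.0947]
    - [-0.0241, -0.0341, -0.0947]
    - [-0.0241, -0.0341, -0.0947]
    - [-0.0241, -0.0341, -0.0947]

```text
clock: 2.3
tcp_pos: [0.5575, -0.2747, 0.1524]
orientation: [1.803, 2.023, -0.48]
contact_force: [-0.1, 0.2, -0.2]
grip_width: 0.0598
```

Run:
```python
from h import *
T=snap('top','t1.png')
S=snap('side','s1.png')
mv((D(0,0,.04),RD*FLIP),(D(0,0,.014),RD*FLIP))
def c(im,x,y,w,h): return cv2.resize(im[y:y+h,x:x+w],(400,300),interpolation=cv2.INTER_CUBIC)
o=r.get_obs();R=Ro.from_rotvec(o['orientation'])
for f,(x,y) in ((T,(400,100)),(S,(240,70))):
    im=f['pixels']
    for k in (0,.014,.116):
        u=proj(f,o['tcp_pos']+R.apply([0,0,k])); cv2.circle(im,(int(u[0]),int(u[1])),2,(255,0,0),-1)
cv2.imwrite('pics/m3.png',np.hstack([c(T['pixels'],400,100,200,150),c(S['pixels'],220,50,200,150)])[:,:,::-1])
```

```text
t 2.4 tcp [ 0.5576 -0.2747  0.1527] w 0.05979866159795003 F [ 0.2903 -0.682  -0.1285] q [ 0.2595  0.4532 -0.1936  1.9561  0.8634  0.8286 -0.4272]
off [0.0142 0.0029 0.1293] turn [-0.0012 -0.0005 -0.0062]  to [ 0.5622 -0.3005  0.0931]
off [0.0142 0.003  0.1813] turn [-0.0012 -0.0005 -0.0062]  to [ 0.5638 -0.3134  0.0706]
```

View pics/m3.png

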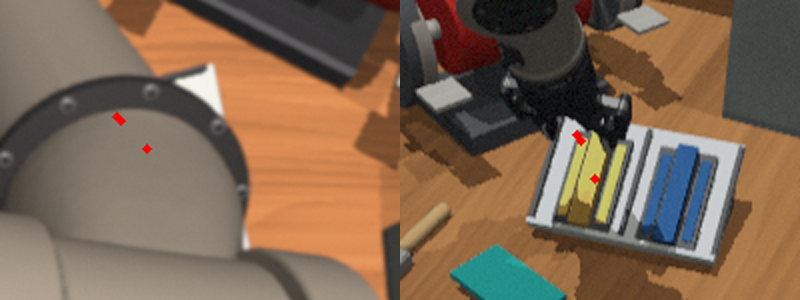

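The side view shows the open gripper over the brass bar, with the projected axis landing mid-die at about (597,178) in the crop. I'll descend now.

Request:
carry_out:
  offset:
    - [0.0142, 0.003, 0.06]
    - [0.0142, 0.003, 0.12]
    - [0.0142, 0.003, 0.15]
    - [0.0142, 0.003, 0.165]
    - [0.0142, 0.003, 0.175]
    - [0.0142, 0.003, 0.18]
    - [0.0142, 0.003, 0.18]
  turn:
    - [-0.001, 0, -0.006]
    - [-0.001, 0, -0.006]
    - [-0.001, 0, -0.006]
    - [-0.001, 0, -0.006]
    - [-0.001, 0, -0.006]
    - [-0.001, 0, -0.006]
    - [-0.001, 0, -0.006]

```text
clock: 3.1
tcp_pos: [0.5639, -0.3109, 0.0693]
orientation: [1.792, 2.035, -0.48]
contact_force: [-0.4, -0.1, -0.1]
grip_width: 0.06
```

Request:
carry_out:
  offset:
    - [0, 0, 0]
    - [0, 0, 0]
    - [0, 0, 0]
    - [0, 0, 0]
    - [0, 0, 0]
    - [0, 0, 0]
  turn:
    - [0, 0, 0]
    - [0, 0, 0]
    - [0, 0, 0]
    - [0, 0, 0]
    - [0, 0, 0]
    - [0, 0, 0]
  hand: 1
  force: 60

```text
clock: 3.7
tcp_pos: [0.5649, -0.3095, 0.0706]
orientation: [1.79, 2.036, -0.478]
contact_force: [-4.2, 7.5, 13.4]
grip_width: 0.0225
```

Run:
```python
from h import *
mv((D(0,0,.014),RD*FLIP))
```

```text
t 3.7 tcp [ 0.5649 -0.3095  0.0706] w 0.02249693751007739 F [-4.2332  7.5111 13.4178] q [ 0.2684  0.5963 -0.1308  1.958   1.0017  0.696  -0.5326]
off [-0.0065 -0.0031  0.0036] turn [ 0.001  -0.0014  0.0026]  to [ 0.5638 -0.3134  0.0706]
```

Gripped: width 22.5 mm, with the fingertips lightly touching the foot. Lifting along the normal.

Request:
carry_out:
  offset:
    - [0, 0, -0.01]
    - [0, 0, -0.03]
    - [0, 0, -0.07]
    - [0, 0, -0.13]
    - [0, 0, -0.2]
    - [0, 0, -0.26]
    - [0, 0, -0.28]
    - [0, 0, -0.28]
  turn:
    - [0, 0, 0]
    - [0, 0, 0]
    - [0, 0, 0]
    - [0, 0, 0]
    - [0, 0, 0]
    - [0, 0, 0]
    - [0, 0, 0]
    - [0, 0, 0]

```text
clock: 4.5
tcp_pos: [0.5556, -0.2411, 0.1912]
orientation: [1.791, 2.036, -0.479]
contact_force: [0.5, -0.6, -3.1]
grip_width: 0.0225
```

Run:
```python
from h import *
mv((G(0,-.125,.15),lean(0)),(G(0,-.125,.06),lean(0)))
```

```text
t 4.5 tcp [ 0.5556 -0.2411  0.1912] w 0.022485247272556234 F [ 0.4997 -0.5644 -3.0784] q [ 0.2319  0.3883 -0.2305  1.949   0.8016  0.9071 -0.3905]
off [ 0.4786  0.0653 -0.2076] turn [0.0339 0.3464 0.13  ]  to [0.555  0.0201 0.162 ]
off [ 0.5682  0.0655 -0.0515] turn [0.0339 0.3464 0.13  ]  to [0.555  0.0201 0.072 ]
```

Request:
carry_out:
  offset:
    - [0.05, 0.007, -0.021]
    - [0.12, 0.016, -0.052]
    - [0.2, 0.027, -0.086]
    - [0.28, 0.038, -0.12]
    - [0.36, 0.049, -0.155]
    - [0.43, 0.058, -0.185]
    - [0.47, 0.064, -0.205]
    - [0.4786, 0.0653, -0.2076]
  turn:
    - [0.003, 0.035, 0.013]
    - [0.008, 0.087, 0.032]
    - [0.014, 0.145, 0.054]
    - [0.02, 0.2, 0.076]
    - [0.025, 0.26, 0.097]
    - [0.03, 0.31, 0.116]
    - [0.033, 0.34, 0.127]
    - [0.0339, 0.3464, 0.13]

```text
clock: 5.3
tcp_pos: [0.5537, 0.02, 0.159]
orientation: [-2.297, -2.137, 0.005]
contact_force: [0.3, -0.6, -2.6]
grip_width: 0.0225
```

Request:
carry_out:
  offset:
    - [0, 0, 0]
    - [0, 0, 0]
    - [0, 0, 0]
    - [0, 0, 0]
  turn:
    - [0, 0, 0]
    - [0, 0, 0]
    - [0, 0, 0]
    - [0, 0, 0]

```text
clock: 5.7
tcp_pos: [0.5546, 0.0185, 0.1608]
orientation: [-2.301, -2.137, 0.004]
contact_force: [-0.2, 0.7, -2.9]
grip_width: 0.0223
```

Run:
```python
from h import *
S=snap('side');T=snap('top')
mv((G(0,-.125,.06),lean(0)))
o=r.get_obs();R=Ro.from_rotvec(o['orientation'])
def box(f,k):
    im=f['pixels']
    for z,w in ((-.001,.012),(-.017,.035),(-.027,.035)):
        q=[proj(f,o['tcp_pos']+R.apply([b*.06,a*w,-z])).astype(int) for a,b in ((1,1),(1,-1),(-1,-1),(-1,1))]
        cv2.polylines(im,[np.array(q)],True,(255,0,255),1)
    u=proj(f,o['tcp_pos']).astype(int); x,y=u-[k//2,k*3//8]; x=max(x,0);y=max(y,0)
    return cv2.resize(im[y:y+k*3//4,x:x+k],(400,300),interpolation=cv2.INTER_CUBIC)
cv2.imwrite('pics/m4.png',np.hstack([box(S,200),box(T,200)])[:,:,::-1])
```

```text
t 5.8 tcp [0.5547 0.0189 0.161 ] w 0.022649462488847135 F [ 0.1565 -0.3371 -3.165 ] q [ 0.2193  0.4195 -0.4595  1.8985  0.237   0.8789 -0.4317]
off [0.0026 0.0007 0.1779] turn [-0.0013  0.0005 -0.0011]  to [0.555  0.0201 0.072 ]
```

View pics/m4.png

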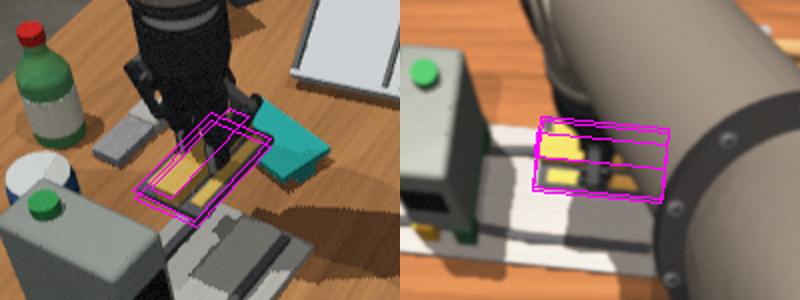

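The die hangs level above the infeed, bar along the gauge, with the model box overlaying it in both views. Lowering.

Request:
carry_out:
  offset:
    - [0.002, 0, 0.03]
    - [0.0026, 0.0007, 0.08]
    - [0.0026, 0.0007, 0.13]
    - [0.0026, 0.0007, 0.17]
    - [0.0026, 0.0007, 0.2]
    - [0.0026, 0.0007, 0.21]
    - [0.0026, 0.0007, 0.215]
    - [0.0026, 0.0007, 0.215]
  turn:
    - [0, 0, 0]
    - [0, 0, 0]
    - [0, 0, 0]
    - [0, 0, 0]
    - [0, 0, 0]
    - [0, 0, 0]
    - [0, 0, 0]
    - [0, 0, 0]

```text
clock: 6.6
tcp_pos: [0.5552, 0.0208, 0.0537]
orientation: [-2.3, -2.138, 0.002]
contact_force: [-0.4, 0.9, -1.9]
grip_width: 0.0223
```

Request:
carry_out:
  offset:
    - [0, 0, 0.004]
    - [0, 0, 0.008]
    - [0, 0, 0.01]
    - [0, 0, 0.01]
  turn:
    - [0, 0, 0]
    - [0, 0, 0]
    - [0, 0, 0]
    - [0, 0, 0]

```text
clock: 7.0
tcp_pos: [0.5548, 0.0206, 0.0485]
orientation: [-2.3, -2.138, 0.003]
contact_force: [0.2, 0.3, -2.2]
grip_width: 0.0223
```

Request:
carry_out:
  offset:
    - [0, 0, 0.003]
    - [0, 0, 0.006]
    - [0, 0, 0.006]
    - [0, 0, 0.006]
  turn:
    - [0, 0, 0]
    - [0, 0, 0]
    - [0, 0, 0]
    - [0, 0, 0]

```text
clock: 7.4
tcp_pos: [0.5548, 0.0207, 0.0453]
orientation: [-2.3, -2.138, 0.003]
contact_force: [-0.2, -0.2, -3.3]
grip_width: 0.0223
```

Request:
carry_out:
  offset:
    - [0, 0, 0.003]
    - [0, 0, 0.006]
    - [0, 0, 0.006]
    - [0, 0, 0.006]
  turn:
    - [0, 0, 0]
    - [0, 0, 0]
    - [0, 0, 0]
    - [0, 0, 0]

```text
clock: 7.8
tcp_pos: [0.5547, 0.0206, 0.0423]
orientation: [-2.3, -2.138, 0.003]
contact_force: [0.5, -0.4, -3.4]
grip_width: 0.0225
```

Request:
carry_out:
  offset:
    - [0, 0, 0.003]
    - [0, 0, 0.005]
    - [0, 0, 0.005]
    - [0, 0, 0.005]
  turn:
    - [0, 0, 0]
    - [0, 0, 0]
    - [0, 0, 0]
    - [0, 0, 0]

```text
clock: 8.2
tcp_pos: [0.5547, 0.0206, 0.0398]
orientation: [-2.3, -2.138, 0.003]
contact_force: [0.5, 0.4, -3.1]
grip_width: 0.0223
```

Request:
carry_out:
  offset:
    - [0, 0, 0.002]
    - [0, 0, 0.004]
    - [0, 0, 0.004]
    - [0, 0, 0.004]
  turn:
    - [0, 0, 0]
    - [0, 0, 0]
    - [0, 0, 0]
    - [0, 0, 0]

```text
clock: 8.6
tcp_pos: [0.5548, 0.0207, 0.0378]
orientation: [-2.3, -2.138, 0.003]
contact_force: [1.0, 0.4, -3.5]
grip_width: 0.0221
```

Request:
carry_out:
  offset:
    - [0, 0, 0.002]
    - [0, 0, 0.004]
    - [0, 0, 0.004]
    - [0, 0, 0.004]
  turn:
    - [0, 0, 0]
    - [0, 0, 0]
    - [0, 0, 0]
    - [0, 0, 0]

```text
clock: 9.0
tcp_pos: [0.5549, 0.0206, 0.0363]
orientation: [-2.3, -2.138, 0.003]
contact_force: [-2.4, -0.4, 4.3]
grip_width: 0.0226
```

Request:
carry_out:
  offset:
    - [0, 0, 0.002]
    - [0, 0, 0.004]
    - [0, 0, 0.004]
    - [0, 0, 0.004]
  turn:
    - [0, 0, 0]
    - [0, 0, 0]
    - [0, 0, 0]
    - [0, 0, 0]

```text
clock: 9.4
tcp_pos: [0.5549, 0.0206, 0.0362]
orientation: [-2.301, -2.139, 0.004]
contact_force: [-9.0, -1.5, 27.0]
grip_width: 0.0222
```

Contact at z = 0.036, which fits the fingertips resting at the foot top (10.4 mm above the bed). I'll relax the pressure and then open.

Request:
carry_out:
  offset:
    - [0, 0, -0.004]
    - [0, 0, -0.004]
    - [0, 0, -0.004]
  turn:
    - [0, 0, 0]
    - [0, 0, 0]
    - [0, 0, 0]

```text
clock: 9.7
tcp_pos: [0.5552, 0.0207, 0.0363]
orientation: [-2.3, -2.138, 0.002]
contact_force: [-1.7, -0.6, 7.8]
grip_width: 0.0222
```

Request:
carry_out:
  offset:
    - [0, 0, 0]
    - [0, 0, 0]
    - [0, 0, 0]
    - [0, 0, 0]
  turn:
    - [0, 0, 0]
    - [0, 0, 0]
    - [0, 0, 0]
    - [0, 0, 0]
  hand: 0.4

```text
clock: 10.1
tcp_pos: [0.5548, 0.0207, 0.0357]
orientation: [-2.3, -2.138, 0.003]
contact_force: [0.6, -0.8, -0.7]
grip_width: 0.0513
```

Request:
carry_out:
  offset:
    - [0, 0, -0.03]
    - [0, 0, -0.1]
    - [0, 0, -0.2]
    - [0, 0, -0.3]
    - [-0.08, 0, -0.32]
    - [-0.18, 0, -0.32]
    - [-0.26, 0, -0.32]
    - [-0.26, 0, -0.32]
  turn:
    - [0, 0, 0]
    - [0, 0, 0]
    - [0, 0, 0]
    - [0, 0, 0]
    - [0, 0, 0]
    - [0, 0, 0]
    - [0, 0, 0]
    - [0, 0, 0]

```text
clock: 10.9
tcp_pos: [0.5446, -0.1166, 0.1969]
orientation: [2.311, 2.127, -0.006]
contact_force: [-0.4, 0.6, 0.6]
grip_width: 0.0512
```

Run:
```python
from h import *
S=snap('side');T=snap('top')
th=np.radians(40); d=np.array([0,np.sin(th),-np.cos(th)]); n=np.array([0,np.cos(th),np.sin(th)])
def push(y,c=.020): # corner of fingertip at mouth-frame y, height c
    q=np.array([0,y,c])-.011*n-.014*d; return (G(*q),lean(th))
mv(push(-.24,.08),push(-.24),push(-.185),push(-.005))
def crop(f,x,y,w):
    return cv2.resize(f['pixels'][y:y+w*3//4,x:x+w],(400,300),interpolation=cv2.INTER_CUBIC)
cv2.imwrite('pics/m5.png',np.hstack([crop(S,160,190,160),crop(T,190,90,160)])[:,:,::-1])
for c,f in (('side',S),('top',T)):
    for q in look_for('die_mid',c)[:4]: w=c2w(f,q['xyz']); print(c,q['score'],w,RG.inv().apply(w-INF)-[0,.08,0])
```

```text
t 11.0 tcp [ 0.5455 -0.11    0.1968] w 0.05089777489124877 F [0.3777 0.3006 0.6163] q [ 0.4378  0.3722 -0.4367  1.8663  0.1911  0.9456 -0.1607]
off [-0.0039  0.0005  0.2023] turn [-0.0001  0.4656 -0.0027]  to [ 0.5455 -0.112   0.0957]
off [-0.0038  0.0006  0.3223] turn [-0.0001  0.4656 -0.0027]  to [ 0.5455 -0.112   0.0357]
off [0.1062 0.0002 0.3223] turn [-0.0001  0.4656 -0.0027]  to [ 0.5494 -0.0571  0.0357]
off [ 0.4662 -0.0011  0.3222] turn [-0.0001  0.4656 -0.0027]  to [0.5623 0.1224 0.0357]
side 0.87 [ 0.5803 -0.1466  0.0303] [ 0.0372 -0.2895  0.0183]
side 0.64 [0.5414 0.0274 0.0265] [-0.0141 -0.1187  0.0145]
side 0.57 [ 0.1914 -0.349   0.0293] [-0.3362 -0.5192  0.0173]
top 0.89 [0.5452 0.018  0.0271] [-0.0096 -0.1278  0.0151]
top 0.72 [ 0.5598 -0.1545  0.0258] [ 0.0173 -0.2988  0.0138]
top 0.46 [0.5519 0.1696 0.0178] [-0.0138  0.0238  0.0058]
```

View pics/m5.png

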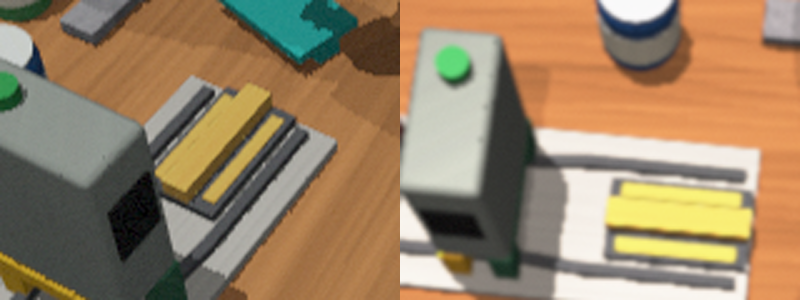

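The die lies flat between the rails in both views. I'll compute its exact pose from the bar's corners in the top view.

Run:
```python
from h import *
T=snap('top')
P=[RG.inv().apply(pix2w(T,190+.4*u,90+.4*v,.038)-INF)-[0,.08,0] for u,v in ((208,197),(352,210),(350,239),(207,226))]
print(np.array(P),np.mean(P,0))
S=snap('side')
# side: foot bottom/bar colours
m=cv2.inRange(cv2.cvtColor(T['pixels'],cv2.COLOR_RGB2HSV),(20,120,90),(35,255,255))[90:210,190:350]
n,l,st,ce=cv2.connectedComponentsWithStats(m)
for i in range(1,n):
    if st[i,4]>100:
        c=cv2.minAreaRect(np.argwhere(l==i)[:,::-1].astype(np.float32)); print(st[i],c, RG.inv().apply(pix2w(T,190+ce[i][0],90+ce[i][1],.038)-INF)-[0,.08,0])
mv()
```

```text
[[ 0.0113 -0.0679  0.026 ]
 [ 0.0119 -0.1874  0.026 ]
 [-0.0132 -0.1881  0.026 ]
 [-0.0138 -0.07    0.026 ]] [-0.0009 -0.1283  0.026 ]
[ 83  73  58  23 951] ((112.0, 84.00000762939453), (57.314144134521484, 18.109676361083984), 5.710593223571777) [ 0.0055 -0.1276  0.026 ]
[ 86  95  48  10 255] ((109.60336303710938, 99.41459655761719), (47.262332916259766, 5.356713771820068), 5.440331935882568) [-0.0276 -0.1271  0.026 ]
t 11.2 tcp [ 0.5459 -0.1072  0.1963] w 0.05118463802836454 F [ 0.7458  0.1846 -0.1221] q [ 0.4345  0.373  -0.4385  1.8667  0.1915  0.945  -0.1607]
```

Die centre measures at about (-1, -128) mm in the mouth frame, yaw near 0. Now close the fingers, lean back and descend behind it.

Request:
carry_out:
  offset:
    - [0.02, 0, 0.05]
    - [0.03, 0, 0.1]
    - [0.03, 0, 0.15]
    - [0.03, 0, 0.19]
    - [0.03, 0, 0.2]
    - [0.03, 0, 0.2]
    - [0.03, 0, 0.2]
    - [0.03, 0, 0.2]
  turn:
    - [0, 0.1, 0]
    - [0, 0.2, 0]
    - [0, 0.3, 0]
    - [0, 0.4, 0]
    - [0, 0.4656, -0.003]
    - [0, 0.4656, -0.003]
    - [0, 0.4656, -0.003]
    - [0, 0.4656, -0.003]
  hand: 1

```text
clock: 12.0
tcp_pos: [0.5475, -0.0919, 0.0977]
orientation: [-1.884, -1.767, -0.685]
contact_force: [1.0, -0.4, -0.3]
grip_width: -0.0003
```

```bash
cat >> h.py <<'E'
TH=np.radians(40); dd=np.array([0,np.sin(TH),-np.cos(TH)]); nn=np.array([0,np.cos(TH),np.sin(TH)])
def push(y,c=.020,x=0): # leading fingertip corner at mouth-frame y, height c
    q=np.array([x,y,c])-.011*nn-.014*dd; return (G(*q),lean(TH))
E
python3 - <<'E'
from h import *
mv(push(-.215,.08),push(-.215),push(-.19),push(-.1),push(-.005))
E
```

```text
t 12.0 tcp [ 0.5475 -0.0919  0.0977] w -0.0002850030841389967 F [ 0.9957 -0.428  -0.2518] q [ 0.8919  0.754  -0.6799  1.8264 -0.2909  0.8962  0.4578]
off [ 0.0049 -0.0012  0.0093] turn [-0.002   0.0014  0.0042]  to [ 0.5473 -0.087   0.0957]
off [-0.0721 -0.0014  0.1014] turn [-0.002   0.0014  0.0042]  to [ 0.5473 -0.087   0.0357]
off [-0.0337 -0.0011  0.1334] turn [-0.002   0.0014  0.0042]  to [ 0.549  -0.0621  0.0357]
off [0.1044 0.0001 0.2489] turn [-0.002   0.0014  0.0042]  to [0.5555 0.0277 0.0357]
off [0.2502 0.0014 0.3707] turn [-0.002   0.0014  0.0042]  to [0.5623 0.1224 0.0357]
```

Lean reached. Descend, then push about 90 mm at moderate speed.

Request:
carry_out:
  offset:
    - [-0.03, -0.001, 0.05]
    - [-0.06, -0.001, 0.085]
    - [-0.072, -0.001, 0.1014]
    - [-0.072, -0.001, 0.1014]
    - [-0.0337, -0.001, 0.1334]
    - [-0.0337, -0.001, 0.1334]
    - [-0.0337, -0.001, 0.1334]
  turn:
    - [-0.002, 0.0014, 0.004]
    - [-0.002, 0.0014, 0.004]
    - [-0.002, 0.0014, 0.004]
    - [-0.002, 0.0014, 0.004]
    - [-0.002, 0.0014, 0.004]
    - [-0.002, 0.0014, 0.004]
    - [-0.002, 0.0014, 0.004]

```text
clock: 12.7
tcp_pos: [0.5488, -0.0633, 0.0356]
orientation: [-1.89, -1.757, -0.689]
contact_force: [-0.5, -0.5, 0.8]
grip_width: 0.0003
```

Run:
```python
from h import *
mv(push(-.19),push(-.1),push(-.03))
```

```text
t 12.7 tcp [ 0.5488 -0.0633  0.0356] w 0.00027430684309702295 F [-0.4657 -0.4855  0.762 ] q [ 0.8453  0.8457 -0.6666  1.8636 -0.2825  0.7623  0.4693]
off [0.0021 0.0002 0.0015] turn [ 0.0005 -0.0008 -0.0007]  to [ 0.549  -0.0621  0.0357]
off [ 0.1398 -0.      0.1174] turn [ 0.0005 -0.0008 -0.0007]  to [0.5555 0.0277 0.0357]
off [ 0.2469 -0.0002  0.2075] turn [ 0.0005 -0.0008 -0.0007]  to [0.5605 0.0975 0.0357]
```

Request:
carry_out:
  offset:
    - [0.012, 0, 0.01]
    - [0.028, 0, 0.0235]
    - [0.044, 0, 0.037]
    - [0.06, 0, 0.0504]
    - [0.076, 0, 0.0638]
    - [0.09, 0, 0.0756]
    - [0.1, 0, 0.084]
    - [0.1, 0, 0.084]
  turn:
    - [0, 0, 0]
    - [0, 0, 0]
    - [0, 0, 0]
    - [0, 0, 0]
    - [0, 0, 0]
    - [0, 0, 0]
    - [0, 0, 0]
    - [0, 0, 0]

```text
clock: 13.5
tcp_pos: [0.5524, 0.003, 0.0342]
orientation: [-1.888, -1.754, -0.688]
contact_force: [0.3, -0.1, 0.7]
grip_width: 0.0004
```

Run:
```python
from h import *
S=snap('side');T=snap('top')
mv(push(-.06),push(-.02),push(-.005))
o=r.get_obs();th=RG.inv().apply(o['tcp_pos']-INF)-[0,.08,0];print('tcp mouth',th,'corner',th+.011*nn+.014*dd)
def crop(f,x,y,w):
    return cv2.resize(f['pixels'][y:y+w*3//4,x:x+w],(400,300),interpolation=cv2.INTER_CUBIC)
cv2.imwrite('pics/m6.png',np.hstack([crop(S,130,200,180),crop(T,170,90,180)])[:,:,::-1])
```

```text
t 13.6 tcp [0.5524 0.0018 0.0339] w -0.00026906146279686335 F [ 0.7911 -0.6755 -0.3143] q [ 0.7678  0.8393 -0.6959  1.9154 -0.3158  0.6668  0.4151]
off [0.1032 0.0022 0.0826] turn [-0.0007 -0.0019 -0.0026]  to [0.5584 0.0676 0.0357]
off [0.1643 0.002  0.1342] turn [-0.0007 -0.0019 -0.0026]  to [0.5612 0.1075 0.0357]
off [0.1873 0.0019 0.1535] turn [-0.0007 -0.0019 -0.0026]  to [0.5623 0.1224 0.0357]
tcp mouth [-0.0012 -0.1435  0.0219] corner [-0.0012 -0.1261  0.0183]
```

View pics/m6.png

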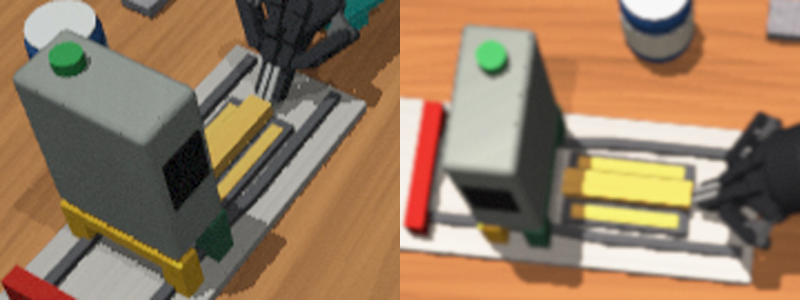

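The fingertips are on the bar's rear end and the die is straight, entering the mouth. Continuing.

Request:
carry_out:
  offset:
    - [0.012, 0, 0.01]
    - [0.03, 0.001, 0.024]
    - [0.048, 0.001, 0.039]
    - [0.066, 0.002, 0.053]
    - [0.084, 0.002, 0.067]
    - [0.102, 0.002, 0.082]
    - [0.12, 0.002, 0.096]
    - [0.12, 0.002, 0.096]
  turn:
    - [0, -0.001, -0.002]
    - [0, -0.001, -0.002]
    - [0, -0.001, -0.002]
    - [0, -0.001, -0.002]
    - [0, -0.001, -0.002]
    - [0, -0.001, -0.002]
    - [0, -0.001, -0.002]
    - [0, -0.001, -0.002]

```text
clock: 14.4
tcp_pos: [0.5593, 0.0804, 0.0367]
orientation: [-1.886, -1.759, -0.688]
contact_force: [-0.5, 0.2, -0.5]
grip_width: 0.0001
```

Run:
```python
from h import *
mv(push(-.02),push(-.010),push(-.005))
o=r.get_obs();th=RG.inv().apply(o['tcp_pos']-INF)-[0,.08,0];print('tcp mouth',th,'corner',th+.011*nn+.014*dd)
```

```text
t 14.4 tcp [0.5593 0.0804 0.0367] w 0.00011292274926876231 F [-0.5026  0.2272 -0.4874] q [ 0.6574  0.8316 -0.7275  1.9512 -0.3533  0.5638  0.3441]
off [0.0402 0.0001 0.0367] turn [-0.0011 -0.0015  0.001 ]  to [0.5612 0.1075 0.0357]
off [0.0555 0.0002 0.0496] turn [-0.0011 -0.0015  0.001 ]  to [0.5619 0.1175 0.0357]
off [0.0631 0.0002 0.0561] turn [-0.0011 -0.0015  0.001 ]  to [0.5623 0.1224 0.0357]
tcp mouth [-0.     -0.0646  0.0247] corner [-0.     -0.0472  0.0211]
```

Request:
carry_out:
  offset:
    - [0.008, 0, 0.007]
    - [0.016, 0, 0.0146]
    - [0.024, 0, 0.022]
    - [0.032, 0, 0.029]
    - [0.04, 0, 0.0365]
    - [0.046, 0, 0.0415]
    - [0.046, 0, 0.0415]
  turn:
    - [0, -0.001, 0]
    - [0, -0.001, 0]
    - [0, -0.001, 0]
    - [0, -0.001, 0]
    - [0, -0.001, 0]
    - [0, -0.001, 0]
    - [0, -0.001, 0]

```text
clock: 15.1
tcp_pos: [0.5615, 0.1096, 0.035]
orientation: [-1.889, -1.758, -0.687]
contact_force: [0.5, -0.5, -0.0]
grip_width: 0.0001
```

Request:
carry_out:
  offset:
    - [0.003, 0, 0.0026]
    - [0.006, 0, 0.0051]
    - [0.008, 0, 0.0068]
    - [0.008, 0, 0.0068]
  turn:
    - [0, 0, 0]
    - [0, 0, 0]
    - [0, 0, 0]
    - [0, 0, 0]

```text
clock: 15.5
tcp_pos: [0.5624, 0.1138, 0.0349]
orientation: [-1.891, -1.758, -0.687]
contact_force: [1.0, -0.8, 0.5]
grip_width: 0.0001
```

Run:
```python
from h import *
mv(push(-.005),push(0))
o=r.get_obs();th=RG.inv().apply(o['tcp_pos']-INF)-[0,.08,0];print('tcp mouth',th,'corner',th+.011*nn+.014*dd)
```

```text
t 15.5 tcp [0.5624 0.1138 0.0349] w 0.00011359785019999977 F [ 1.033  -0.8076  0.5322] q [ 0.6019  0.8332 -0.7341  1.9603 -0.3686  0.5151  0.3097]
off [ 0.0142 -0.0014  0.0099] turn [ 0.0003  0.0006 -0.0007]  to [0.5623 0.1224 0.0357]
off [ 0.0219 -0.0014  0.0163] turn [ 0.0003  0.0006 -0.0007]  to [0.5627 0.1274 0.0357]
tcp mouth [ 0.0007 -0.031   0.0229] corner [ 0.0007 -0.0136  0.0192]
```

Advance in steps of about 4 mm until the force rises.

Request:
carry_out:
  offset:
    - [0.003, 0, 0.0026]
    - [0.006, 0, 0.0051]
    - [0.008, 0, 0.0068]
    - [0.008, 0, 0.0068]
  turn:
    - [0, 0, 0]
    - [0, 0, 0]
    - [0, 0, 0]
    - [0, 0, 0]

```text
clock: 15.9
tcp_pos: [0.5625, 0.1194, 0.0349]
orientation: [-1.89, -1.758, -0.687]
contact_force: [-0.2, -0.8, -0.7]
grip_width: 0.0002
```

Request:
carry_out:
  offset:
    - [0.003, 0, 0.0026]
    - [0.006, 0, 0.0051]
    - [0.006, 0, 0.0051]
  turn:
    - [0, 0, 0]
    - [0, 0, 0]
    - [0, 0, 0]

```text
clock: 16.2
tcp_pos: [0.563, 0.1233, 0.0349]
orientation: [-1.891, -1.758, -0.687]
contact_force: [0.2, -1.2, 0.2]
grip_width: -0.0002
```

Request:
carry_out:
  offset:
    - [0.003, 0, 0.0026]
    - [0.005, 0, 0.0042]
    - [0.005, 0, 0.0042]
  turn:
    - [0, 0, 0]
    - [0, 0, 0]
    - [0, 0, 0]

```text
clock: 16.5
tcp_pos: [0.5634, 0.1254, 0.0348]
orientation: [-1.892, -1.758, -0.687]
contact_force: [-1.3, -5.6, 3.6]
grip_width: -0.0
```

Request:
carry_out:
  offset:
    - [0.002, 0, 0.0017]
    - [0.003, 0, 0.0026]
    - [0.003, 0, 0.0026]
    - [0.003, 0, 0.0026]
  turn:
    - [0, 0, 0]
    - [0, 0, 0]
    - [0, 0, 0]
    - [0, 0, 0]

```text
clock: 16.9
tcp_pos: [0.5636, 0.1256, 0.0345]
orientation: [-1.895, -1.758, -0.686]
contact_force: [-4.1, -13.2, 7.8]
grip_width: -0.0002
```

Run:
```python
from h import *
S=snap('side');T=snap('top')
mv()
o=r.get_obs();th=RG.inv().apply(o['tcp_pos']-INF)-[0,.08,0];print('corner',th+.011*nn+.014*dd)
def crop(f,x,y,w):
    return cv2.resize(f['pixels'][y:y+w*3//4,x:x+w],(400,300),interpolation=cv2.INTER_CUBIC)
cv2.imwrite('pics/m7.png',np.hstack([crop(S,90,240,180),crop(T,110,90,180)])[:,:,::-1])
```

```text
t 17.0 tcp [0.5635 0.1255 0.0345] w -6.125191964666931e-05 F [ -3.9469 -12.5285   8.5066] q [ 0.5804  0.8324 -0.7348  1.9624 -0.3741  0.4985  0.2958]
corner [ 0.001  -0.0018  0.0188]
```

View pics/m7.png

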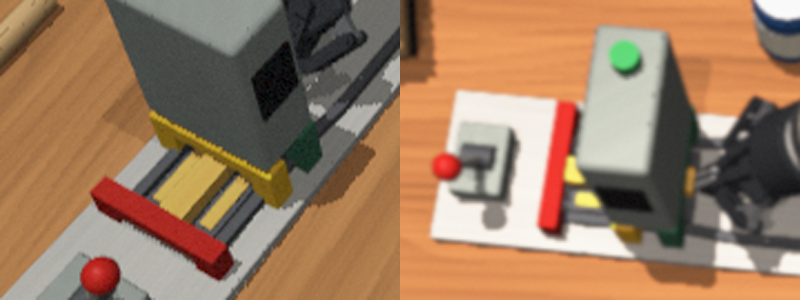

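The bar sits against the red bridge, and the force rises to 13 N with no further motion. Retracting back and up, then locating the lever ball.

Request:
carry_out:
  offset:
    - [-0.02, 0, -0.017]
    - [-0.06, 0, -0.05]
    - [-0.11, 0, -0.092]
    - [-0.15, 0, -0.126]
    - [-0.15, 0, -0.22]
    - [-0.15, 0, -0.32]
    - [-0.15, 0, -0.42]
    - [-0.15, 0, -0.42]
  turn:
    - [0, 0, 0]
    - [0, 0, 0]
    - [0, 0, 0]
    - [0, 0, 0]
    - [0, 0, 0]
    - [0, 0, 0]
    - [0, 0, 0]
    - [0, 0, 0]

```text
clock: 17.8
tcp_pos: [0.5526, -0.0698, 0.1515]
orientation: [-1.902, -1.759, -0.693]
contact_force: [0.6, 0.1, 0.5]
grip_width: -0.0002
```

Run:
```python
from h import *
S=snap('side');T=snap('top')
c=[]
for f,(x,y) in ((T,(131,165)),(S,(134,364))):
    h=cv2.cvtColor(f['pixels'],cv2.COLOR_RGB2HSV); m=(((h[...,0]<8)|(h[...,0]>172))&(h[...,1]>150)&(h[...,2]>60)).astype(np.uint8)
    q=np.zeros_like(m);q[y-12:y+13,x-12:x+13]=1;m&=q
    u=np.argwhere(m)[:,::-1].mean(0);c.append(u);print(u,m.sum())
from scipy.optimize import least_squares
s=least_squares(lambda X:np.concatenate([proj(T,X)-c[0],proj(S,X)-c[1]]),[.54,.34,.11])
B=s.x;print('ball',B,s.fun,'gauge(mouth)',RG.inv().apply(B-INF)-[0,.08,0])
print('mug',[ (round(d['score'],2),c2w(T,d['xyz'])) for d in []])
print('mug px->', pix2w(T,62,235,.09))
H=RG*FLIP
mv((G(0,-.1,.33),H),(G(-.1,.198,.33),H),(G(-.1,.198,.083),H),(G(.04,.198,.083),H))
```

```text
[130.1102 164.4068] 118
[134.6695 363.7682] 233
ball [0.5441 0.3462 0.1078] [ 0.2942  1.0208 -0.771  -0.3082] gauge(mouth) [-0.0342  0.1994  0.0958]
mug []
mug px-> [0.407  0.4697 0.09  ]
t 17.9 tcp [ 0.5497 -0.0645  0.1482] w -0.0005482278606907728 F [-0.2343  0.8721 -0.3095] q [ 0.8841  0.6687 -0.7185  1.839  -0.3304  0.9303  0.3997]
off [ 0.4172 -0.0017 -0.1564] turn [ 0.0011 -0.4644 -0.0013]  to [0.5567 0.0451 0.342 ]
off [ 0.8741 -0.2032  0.2255] turn [ 0.0011 -0.4644 -0.0013]  to [0.4784 0.3495 0.342 ]
off [ 0.5572 -0.2036  0.6045] turn [ 0.0011 -0.4644 -0.0013]  to [0.4784 0.3495 0.095 ]
off [0.5575 0.0764 0.6051] turn [ 0.0011 -0.4644 -0.0013]  to [0.618  0.3394 0.095 ]
```

The ball is at mouth-frame (-34, 199) mm, as expected from the drawing (y 198). Going up and over.

Request:
carry_out:
  offset:
    - [0.03, 0, -0.08]
    - [0.1, 0, -0.15]
    - [0.2, 0, -0.17]
    - [0.3, 0, -0.17]
    - [0.38, -0.001, -0.16]
    - [0.417, -0.002, -0.156]
    - [0.417, -0.002, -0.156]
  turn:
    - [0, -0.03, 0]
    - [0, -0.1, 0]
    - [0, -0.19, 0]
    - [0, -0.28, 0]
    - [0, -0.37, 0]
    - [0, -0.44, 0]
    - [0.001, -0.4644, -0.001]

```text
clock: 18.6
tcp_pos: [0.5556, 0.0546, 0.3428]
orientation: [2.283, 2.157, 0.001]
contact_force: [0.1, -0.1, -0.1]
grip_width: 0.0003
```

Request:
carry_out:
  offset:
    - [0.05, -0.02, 0]
    - [0.14, -0.05, 0]
    - [0.23, -0.08, 0]
    - [0.32, -0.11, 0]
    - [0.41, -0.14, 0]
    - [0.5, -0.17, 0]
    - [0.57, -0.195, 0]
    - [0.597, -0.2, 0]
  turn:
    - [0, 0, 0]
    - [0, 0, 0]
    - [0, 0, 0]
    - [0, 0, 0]
    - [0, 0, 0]
    - [0, 0, 0]
    - [0, 0, 0]
    - [0, 0, 0]

```text
clock: 19.4
tcp_pos: [0.4732, 0.3559, 0.3398]
orientation: [-2.284, -2.149, 0.005]
contact_force: [-0.8, 0.2, 0.4]
grip_width: -0.0001
```

Request:
carry_out:
  offset:
    - [0, 0, 0]
    - [0, 0, 0]
    - [0, 0, 0]
    - [0, 0, 0]
  turn:
    - [0, 0, 0]
    - [0, 0, 0]
    - [0, 0, 0]
    - [0, 0, 0]

```text
clock: 19.8
tcp_pos: [0.4789, 0.3488, 0.3414]
orientation: [-2.301, -2.138, 0.002]
contact_force: [-0.1, -0.1, 0.0]
grip_width: 0.0
```

Run:
```python
from h import *
H=RG*FLIP
mv((G(-.1,.198,.09),H),(G(.0,.198,.09),H),(G(.02,.198,.09),H))
```

```text
t 19.8 tcp [0.4789 0.3488 0.3414] w 3.4688969706863626e-05 F [-0.0599 -0.1123  0.001 ] q [-0.1451  0.3614 -0.771   1.5979  0.2586  1.2891 -1.0302]
off [ 0.0014 -0.0006  0.4788] turn [-0.0008  0.0002 -0.0014]  to [0.4784 0.3495 0.102 ]
off [0.0018 0.1994 0.4786] turn [-0.0008  0.0002 -0.0014]  to [0.5781 0.3423 0.102 ]
off [0.0019 0.2394 0.4785] turn [-0.0008  0.0002 -0.0014]  to [0.598  0.3409 0.102 ]
```

Request:
carry_out:
  offset:
    - [0, 0, 0.06]
    - [0, 0, 0.15]
    - [0, 0, 0.24]
    - [0, 0, 0.33]
    - [0, 0, 0.42]
    - [0.001, 0, 0.47]
    - [0.001, 0, 0.479]
    - [0.001, 0, 0.479]
  turn:
    - [0, 0, -0.001]
    - [0, 0, -0.001]
    - [0, 0, -0.001]
    - [0, 0, -0.001]
    - [0, 0, -0.001]
    - [0, 0, -0.001]
    - [0, 0, -0.001]
    - [0, 0, -0.001]

```text
clock: 20.6
tcp_pos: [0.4781, 0.3506, 0.1022]
orientation: [-2.297, -2.141, 0.002]
contact_force: [-0.4, -0.6, 0.5]
grip_width: -0.0003
```

Request:
carry_out:
  offset:
    - [0, 0.02, 0]
    - [0, 0.045, 0]
    - [0, 0.07, 0]
    - [0, 0.095, 0]
    - [0, 0.12, 0]
    - [0, 0.14, 0]
    - [0, 0.16, 0]
    - [0, 0.16, 0]
  turn:
    - [0, 0, 0]
    - [0, 0, 0]
    - [0, 0, 0]
    - [0, 0, 0]
    - [0, 0, 0]
    - [0, 0, 0]
    - [0, 0, 0]
    - [0, 0, 0]

```text
clock: 21.4
tcp_pos: [0.5594, 0.3451, 0.1018]
orientation: [-2.299, -2.14, -0.0]
contact_force: [0.4, 0.5, -0.3]
grip_width: -0.0001
```

Request:
carry_out:
  offset:
    - [0, 0.01, 0]
    - [0, 0.02, 0]
    - [0, 0.03, 0]
    - [0, 0.03, 0]
  turn:
    - [0, 0, 0]
    - [0, 0, 0]
    - [0, 0, 0]
    - [0, 0, 0]

```text
clock: 21.8
tcp_pos: [0.5732, 0.3444, 0.1019]
orientation: [-2.297, -2.141, 0.0]
contact_force: [0.4, -0.1, -0.3]
grip_width: -0.0003
```

Request:
carry_out:
  offset:
    - [0, 0.01, 0]
    - [0, 0.02, 0]
    - [0, 0.024, 0]
    - [0, 0.024, 0]
  turn:
    - [0, 0, 0]
    - [0, 0, 0]
    - [0, 0, 0]
    - [0, 0, 0]

```text
clock: 22.2
tcp_pos: [0.585, 0.3437, 0.102]
orientation: [-2.297, -2.141, 0.0]
contact_force: [-0.4, -0.2, -0.0]
grip_width: -0.0003
```

Run:
```python
from h import *
mv()
S=snap('side');T=snap('top')
for n,f in (('side',S),('top',T)):
    for d in look_for('lever_tip',n)[:2]: w=c2w(f,d['xyz']);print(n,d['score'],w,RG.inv().apply(w-INF)-[0,.08,0])
def crop(f,x,y,w):
    return cv2.resize(f['pixels'][y:y+w*3//4,x:x+w],(400,300),interpolation=cv2.INTER_CUBIC)
cv2.imwrite('pics/m8.png',np.hstack([crop(S,50,280,180),crop(T,70,90,180)])[:,:,::-1])
```

```text
t 22.2 tcp [0.585  0.3437 0.102 ] w -0.00027480402743120024 F [-0.4026 -0.1723 -0.0261] q [-0.1978  0.7156 -0.6295  1.6229  0.4876  0.9653 -1.0637]
side 0.46 [0.5857 0.3463 0.0653] [0.0073 0.2026 0.0533]
```

View pics/m8.png

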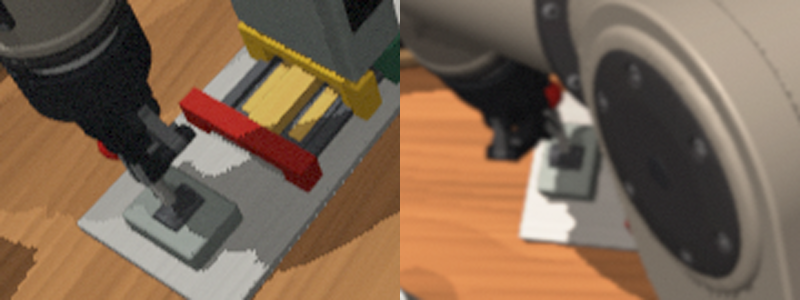

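The ball shows just beyond the fingers (side 108,150; top 552,92), so the lever is moving over. The die is still against the red bridge. I'll continue until it stops.

Request:
carry_out:
  offset:
    - [0, 0.008, 0]
    - [0, 0.016, 0]
    - [0, 0.016, 0]
    - [0, 0.016, 0]
  turn:
    - [0, 0, 0]
    - [0, 0, 0]
    - [0, 0, 0]
    - [0, 0, 0]

```text
clock: 22.8
tcp_pos: [0.5925, 0.3433, 0.1019]
orientation: [-2.296, -2.142, 0.001]
contact_force: [-0.6, 0.4, 0.3]
grip_width: 0.0
```

Request:
carry_out:
  offset:
    - [0, 0.004, 0]
    - [0, 0.008, 0]
    - [0, 0.008, 0]
    - [0, 0.008, 0]
  turn:
    - [0, 0, 0]
    - [0, 0, 0]
    - [0, 0, 0]
    - [0, 0, 0]

```text
clock: 23.2
tcp_pos: [0.5931, 0.3434, 0.1017]
orientation: [-2.293, -2.142, 0.009]
contact_force: [-11.1, -1.9, 6.0]
grip_width: -0.0005
```

Request:
carry_out:
  offset:
    - [0, 0.004, 0]
    - [0, 0.008, 0]
    - [0, 0.008, 0]
    - [0, 0.008, 0]
  turn:
    - [0, 0, 0]
    - [0, 0, 0]
    - [0, 0, 0]
    - [0, 0, 0]

```text
clock: 23.6
tcp_pos: [0.5935, 0.3434, 0.1016]
orientation: [-2.289, -2.143, 0.017]
contact_force: [-19.5, -4.2, 11.6]
grip_width: -0.0
```

The lever is at its hard stop: force is rising and the tool has stopped moving. Backing off and up.

Request:
carry_out:
  offset:
    - [0, -0.02, 0]
    - [0, -0.06, 0]
    - [0, -0.12, 0]
    - [0, -0.2, 0]
    - [0, -0.22, -0.08]
    - [0, -0.22, -0.18]
    - [0, -0.22, -0.28]
    - [0, -0.22, -0.38]
  turn:
    - [0, 0, 0]
    - [0, 0, 0]
    - [0, 0, 0]
    - [0, 0, 0]
    - [0, 0, 0]
    - [0, 0, 0]
    - [0, 0, 0]
    - [0, 0, 0]

```text
clock: 24.4
tcp_pos: [0.4912, 0.35, 0.2945]
orientation: [-2.297, -2.142, -0.002]
contact_force: [0.9, 1.0, 0.3]
grip_width: 0.0002
```

Request:
carry_out:
  offset:
    - [-0.08, -0.1, -0.05]
    - [-0.16, -0.15, -0.08]
    - [-0.24, -0.15, -0.08]
    - [-0.32, -0.15, -0.08]
    - [-0.4, -0.15, -0.08]
    - [-0.4, -0.15, -0.08]
    - [-0.4, -0.15, -0.08]
  turn:
    - [0, 0, 0]
    - [0, 0, 0]
    - [0, 0, 0]
    - [0, 0, 0]
    - [0, 0, 0]
    - [0, 0, 0]
    - [0, 0, 0]

```text
clock: 25.1
tcp_pos: [0.4028, 0.1551, 0.3327]
orientation: [2.3, 2.139, 0.002]
contact_force: [0.7, 0.3, 0.0]
grip_width: 0.0004
```

Run:
```python
from h import *
mv()
S=snap('side');T=snap('top')
for n,f in (('side',S),('top',T)):
    for d in look_for('lever_tip',n)[:2]: w=c2w(f,d['xyz']);print(n,d['score'],w,RG.inv().apply(w-INF)-[0,.08,0])
def crop(f,x,y,w):
    return cv2.resize(f['pixels'][y:y+w*3//4,x:x+w],(400,300),interpolation=cv2.INTER_CUBIC)
cv2.imwrite('pics/m9.png',np.hstack([crop(S,50,260,180),crop(T,90,70,180)])[:,:,::-1])
```

```text
t 25.1 tcp [0.4028 0.1551 0.3327] w 0.00038161490573703193 F [0.6752 0.297  0.0077] q [ 0.2324  0.029  -0.7427  1.9457  0.0216  1.1734 -0.5907]
side 0.77 [0.6063 0.343  0.1055] [0.0281 0.2007 0.0935]
```

View pics/m9.png

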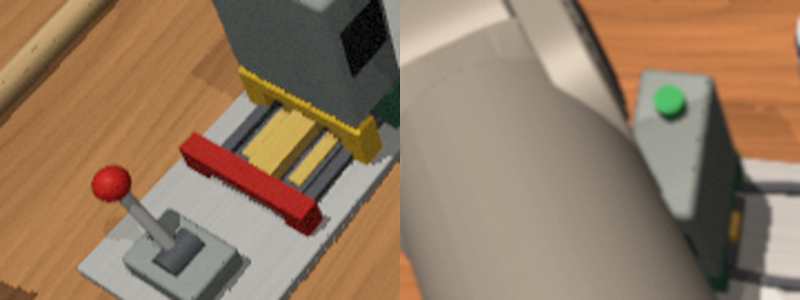

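Run:
```python
from h import *
f=snap('side')
h=cv2.cvtColor(f['pixels'],cv2.COLOR_RGB2HSV)
def ball(f,m):
    u=np.argwhere(m)[:,::-1].mean(0)
    c=c2w(f,[0,0,0]);w=pix2w(f,*u,.1)
    C=RG.inv().apply(c-INF)-[0,.08,0];W=RG.inv().apply(w-INF)-[0,.08,0]
    return u,C+(W-C)*(.198-C[1])/(W[1]-C[1])
m=((h[...,0]<8)|(h[...,0]>172))&(h[...,1]>150)&(h[...,2]>60)
q=np.zeros_like(m);q[328:388,80:125]=1
u,a=ball(f,m&q);print(u,a)
h0=cv2.cvtColor(cv2.imread('pics/side0.png'),cv2.COLOR_BGR2HSV)
m=((h0[...,0]<8)|(h0[...,0]>172))&(h0[...,1]>150)&(h0[...,2]>60);q[:]=0;q[350:378,118:150]=1
u,b=ball(f,m&q);print(u,b,'swing',2*np.arcsin(np.linalg.norm(a-b)/.16))
```

```text
[ 99.5135 342.2387] [0.0413 0.198  0.0912]
[134.6266 363.7983] [-0.0324  0.198   0.0907] swing 0.958024806021388
```

```bash
python3 -c "
from h import *
o=r.get_obs();print(o['clock'],abs(o['qvel']).max(),o['contact_force']);print(r.hand_in())"
```

```text
25.35 0.0038266330480218698 [-0.3917  0.4257  0.37  ]
the job is handed in; nothing more can be done
None
```

I carried out every step of the task and handed the job in at 25.4 s; the hand-in reports no verdict.

**What I did:**
- I gripped the brass die across its bar, lifted it off the rack and lowered it onto the infeed bed until it touched.
- With closed fingers leaning back 40°, I pushed it through the bridges until the red one stopped it.
- I then swung the red lever over to its stop and withdrew the arm.

**Last checks:**
- **Die placement:** on the infeed it measured about 1 mm off centre and straight.
- **Red bridge:** the push force rose to 13 N with no further movement. In the final side picture the bar still sits against the bridge.
- **Lever:** it was at its hard stop at about 20 N. The ball's position shows a swing of about 0.96 rad.
- **Robot:** it is at rest and touching nothing.

**What disagreed or was not checked:**
- **Die stop position:** the die stopped about 3 mm farther along than my gauge fit predicted, which is about the accuracy of that fit.
- **Lever angle:** the detection network put the lever ball about 13 mm short of my own pixel measurement, which would mean about 0.86 rad. I trusted the pixel measurement and the hard-stop force.
- **Final view:** the arm hid the lever and red bridge from the top camera, so those two checks rest on the side view alone.
- **Other objects:** I did not re-measure the blue die or the other things on the bench at the end. The arm kept clear of them.

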